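Find and seat the rocking cover of the keepsake tray

ROBOT

A 6-joint arm with a two-finger parallel gripper is mounted at the origin on the work surface. World frame = base frame: x ahead of the robot, y to its left, z up, the work surface at z = 0. Lengths are in m, angles in degrees, forces in N, time in s.
With the tool pointing down it reaches from about 0.4 to 0.825 m from the base axis. Payload 7 kg.
Tool frame: the origin (TCP) lies at the very end of the fingers, on their centre line; the grasp point (between the pads) lies 19 mm behind it (ctrl.grasp_offset is the distance from the TCP to the grasp point, in m); z points along the fingers, y is the line along which they close (so a half turn about z gives the same grasp; the last joint's range is limited). The gripper opens to 88 mm and grips with 3 to 60 N. Pads are 19 mm wide; open, the fingers measure 130 mm over their backs; the gripper's body (78 mm by 193 mm) begins 47 mm behind the grasp point.
Start: joints at [92.08, 20.546, 0.682, 0, -70.136, -16.507], TCP at [0.168, 0.654, 0.227] pointing down, gripper open.
Joint ranges: [-176.03, 176.03], [-82.01, 121.73], [-58.28, 71.71], [-173.87, 95.51], [-174.79, -0.11], [-173.66, 173.66]. Speed limits (degrees/s): [136.94, 136.94, 172.46, 180, 180, 180].

INTERFACE

Orientations are given as [roll, pitch, yaw] about the fixed x, y, z axes, in that order (R = Rz(yaw) Ry(pitch) Rx(roll)).
In Python, from plant import ctrl gives the robot as it stands. The module is installed in compiled form; this text tells all that it offers.
- The arm moves only by the tool jog_arm, never from a script. Its argument "plan" is a list that holds one entry, the list of rows, each a list of 7 numbers: the opening, from 0 (shut) to 1 (fully open), then the shift along the tool's x, y, z in m, then the turn, a rotation vector about the tool's x, y, z in degrees. A call has 1 to 20 rows; each row is the pose to reach, as a shift and turn from the pose commanded when the call began, along the tool's axes at that moment; what a row does not reach only later rows make up. A row lasts 1/8 s, in which the tool goes at most 62.5 mm and 10.7 degrees, less where a joint would pass 70% of its speed; a pose out of reach is approached as far as the arm can. A call with a gripper value outside its range is refused whole. The fingers move at their own pace and stop on an object; the grip force is fixed at half the most. Time passes only in rows, so rows that repeat a pose let the fingers close. It gives the time, the measured TCP pose, the force, the opening and the grip force at its end, in the units of the state.
- ctrl.get_obs(): the state, without advancing time (a new reading comes with each control period).
- ctrl.snapshot(name): name is "scene" or "top"; returns a dict with "image" (384x512x3 uint8, red, green, blue), "vertical_fov" (degrees; the focal length in pixels is half the picture's height over the tangent of half this angle, whatever the lens; pixels are square), "cx", "cy" (the principal point, pixels), "k1" (the pictures are not rectified: a ray, as slopes to the right and down, at radius r is drawn at 1 + k1 r^2 times it, then the intrinsics apply), "R" (3x3) and "t" (3): a world point X has camera coordinates R X + t. Camera axes: x right, y down, z forward; pixel columns grow to the right and rows downward; lengths in m; the calibration is good to about 2 mm. A picture is of the moment at which its call begins. There is no depth.
- ctrl.close_job(): hands the job in; it is judged then, once.
The state is a dict: "clock": time; "joint_pos": joint angles; "qvel": joint speeds; "tau": joint torques, N m; "tool_pos": TCP position; "orientation": TCP orientation; "force": force on the tool from outside, world axes, zero at the start; "moment": the same for the moment, N m; "opening": finger opening in m; "gripper_force": force on a finger pad.
Only numpy, scipy, OpenCV 4.12 (cv2) and the standard library are available. Lean on these libraries where they do the work, as an engineer would, in place of code of your own. Each camera call takes 0.05 s, during which the arm holds its last target. There are 200 camera calls.

TASK

Of the four identical square covers in the wooden keepsake tray one is not seated. With the fingertips press lightly near the edges of the covers until you have found the one that rocks, then press that one in its middle until it is fully home and level, and finish with the fingertips still pressing on it and on no other cover. Do not pick up any cover, and leave the jar, the toothbrush holder, the nail clipper and the red box where they are.

Things in the scene. Friction and masses are not known exactly. Their poses are not given: they have to be found in the camera images.
- tray: Square wooden tray, 178 x 178 mm, rim 24 mm high, fixed to the crate top, turned up to 0.45 rad. Origin: centre of its underside, on the table; x and y along its sides, z up. Four wells of 74 x 74 mm in two rows of two, centres at x = +-42 mm and y = +-42 mm, with 10 mm walls around and between them.
- cover_1: One of four identical square plain wooden covers, 70 x 70 x 14 mm, about 60 g, loose in a well of the tray with about 2 mm play all round. Origin: centre of its underside; z up, x and y along its sides. A flat brass dot marks the middle of its top. At the start all lie level, tops 30 to 32 mm above the table; the wells are unevenly deep, so neither height nor number tells which one is loose.
- cover_2: Another cover exactly like cover_1, in another well. The loose cover balances level on a hidden stud, 5 mm above its seat. Pressed lightly about 28 mm from its middle it tips by about 0.18 rad (near edge down 5 mm, far edge up) and falls back level when released; firm covers do not move.
- cover_3: Another cover exactly like cover_1, in another well. The loose cover, once seated, lies firm 5 mm lower than before: its top 25 to 27 mm above the table, 1 to 3 mm proud of the tray rim and lower than the other three.
- cover_4: Another cover exactly like cover_1, in another well. Which of the four is loose, and which cover is in which well, changes from start to start.
- stud (a joint): Travel of the one press-fit stud that is not home: 16 mm square, hidden under the middle of the loose cover (it does not tell which). 0 = proud (start), 0.005 m = fully home. Pushing it in takes about 8 N on the middle of that cover (press with 12 to 20 N); it stays where it is pushed.
- jar: Bystander: closed cobalt-blue glass jar, 68 mm across, 85 mm high, loose beside the tray. Origin: centre of its underside.
- brush_holder: Bystander: beige plastic toothbrush cup, 72 mm across, 95 mm high, with one white toothbrush leaning out to 175 mm high, loose beside the tray. Origin: centre of its underside.
- clipper: Bystander: folded steel nail clipper, 60 x 12 x 14 mm, lying loose beside the tray. Origin: centre of its underside; long axis x.
- red_box: Bystander: red wooden box with a sliding lid, shut, 70 x 120 x 46 mm, loose beyond the tray's far side. Origin: centre of its underside; long axis y.
There are look-alikes about, which are no part of the job. What is shaped like the cover_3 but blue is not meant. What is shaped like the cover_4 but purple is not meant.

How it is judged (in metres and radians):
On the way, in this order (a step that is already met when the one before it is completed fails the run):
1. the loose cover is rocked (tipped by more than 0.07 rad) while its stud is still proud (value of joint stud below 0.0015 m and angle between any of cover_1, cover_2, cover_3, cover_4's own z axis and vertical above 0.07 rad), for 0.05 s.
2. the stud is pressed home and all covers lie level (value of joint stud above 0.0043 m and angle between each of cover_1, cover_2, cover_3, cover_4's own z axis and vertical below 0.04 rad), for 0.2 s.
At the end, for the whole second after the job is handed in: Stud in by more than 4.3 of 5 mm; all four covers in their wells, level within 0.04 rad; the fingers press with over 1 N on the formerly loose cover (underside now less than 14.5 mm above the tray's underside) and under 0.5 N on any other (all of step 2 and ((contact force between the fingers and cover_1 above 1 N and z of cover_1 in the frame of tray below 0.0145 m and contact force between the fingers and cover_2 below 0.5 N and contact force between the fingers and cover_3 below 0.5 N and contact force between the fingers and cover_4 below 0.5 N) or (contact force between the fingers and cover_2 above 1 N and z of cover_2 in the frame of tray below 0.0145 m and contact force between the fingers and cover_1 below 0.5 N and contact force between the fingers and cover_3 below 0.5 N and contact force between the fingers and cover_4 below 0.5 N) or (contact force between the fingers and cover_3 above 1 N and z of cover_3 in the frame of tray below 0.0145 m and contact force between the fingers and cover_1 below 0.5 N and contact force between the fingers and cover_2 below 0.5 N and contact force between the fingers and cover_4 below 0.5 N) or (contact force between the fingers and cover_4 above 1 N and z of cover_4 in the frame of tray below 0.0145 m and contact force between the fingers and cover_1 below 0.5 N and contact force between the fingers and cover_2 below 0.5 N and contact force between the fingers and cover_3 below 0.5 N)) and z of each of cover_1, cover_2, cover_3, cover_4 in the frame of tray below 0.02 m); the arm keeps its last pose, push and grip.
It fails at once if a cover is lifted out of its well (underside more than 26 mm above the tray's underside) (z of any of cover_1, cover_2, cover_3, cover_4 in the frame of tray above 0.026 m).
It fails at once if a bystander is moved or lifted by more than 20 mm (distance of any of jar, brush_holder, clipper, red_box from where it was at the start of the episode above 0.02 m).
It also fails if it takes over 51 s, if anything falls off the work surface, if the arm or the gripper's body presses on something with over 40 N, if the wrist force passes 120 N, or if a joint passes its speed limit or range.

## Working session

There is one attempt and no reset: what is moved stays moved. The work goes in short steps, Python scripts to look and compute and a tool call to move; the robot and the scene stay as the last step left them, time stands still between calls to the robot, and variables do not carry over. Pictures are saved under pics/ and viewed, at most 10 in all, crops included, and the job is handed in when it is done.

Besides the shell and the picture viewer there is one more tool, called after "Call:" in YAML: its name, and indented under it one key for each argument. jog_arm: Moves the arm, as the interface text tells. Its arguments: {"type":"object","properties":{"plan":{"type":"array","items":{"type":"array","items":{"type":"array","items":{"type":"number"}}}}},"required":["plan"]}

```bash
mkdir -p pics
python3 - <<'E'
from plant import ctrl
import cv2
for n in("scene","top"):
    s=ctrl.snapshot(n); cv2.imwrite(f"pics/{n}0.png",s["image"][:,:,::-1])
    print(n,{k:v for k,v in s.items() if k!="image"})
print(ctrl.get_obs())
E
```

```text
scene {'vertical_fov': 51.366153905484495, 'cx': 257.11100612784895, 'cy': 193.51650472878816, 'k1': -0.07819341357843264, 'R': array([[-0.1885021 ,  0.98187303,  0.01980689],
       [ 0.57532487,  0.12675242, -0.80804401],
       [-0.79590719, -0.1409226 , -0.58878907]]), 't': array([ 0.05542159, -0.28018228,  1.41138831])}
top {'vertical_fov': 47.0932475723218, 'cx': 254.9551882746901, 'cy': 197.61816653119575, 'k1': -0.04996433279708368, 'R': array([[-0.0235969 , -0.99970826, -0.00515583],
       [-0.99164839,  0.02406013, -0.12670665],
       [ 0.12679373,  0.00212289, -0.99192683]]), 't': array([0.08143052, 0.57148171, 0.93950871])}
{'clock': 0.1, 'joint_pos': array([ 9.20825078e+01,  2.05864259e+01,  6.39361612e-01, -1.49229145e-02,
       -7.01331726e+01, -1.65064483e+01]), 'qvel': array([ 0.11507938, -0.01555426,  0.00447455,  0.06791657,  0.00862244,
       -0.01884168]), 'tau': array([-1.83755961e-03, -5.84161019e+01,  2.93753028e+01,  7.01552957e+00,
        1.00952139e-02, -4.80726499e-05]), 'tool_pos': array([0.16807784, 0.65331509, 0.22573799]), 'orientation': array([ 1.79919084e+02, -9.34777520e-03, -1.44290150e+01]), 'force': array([0.43400126, 0.62227125, 0.69072612]), 'moment': array([-0.00953587, -0.06938292, -0.00200781]), 'gripper_force': 0.0, 'opening': 0.0877654741078668}
```

View pics/top0.png

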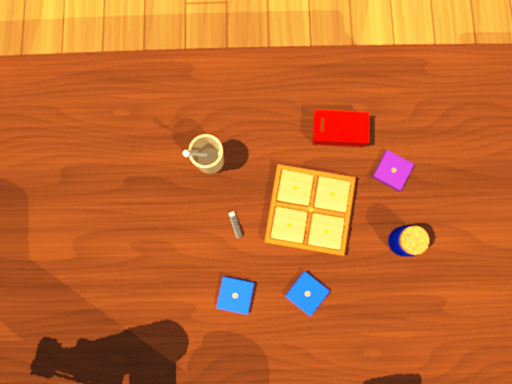

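View pics/scene0.png

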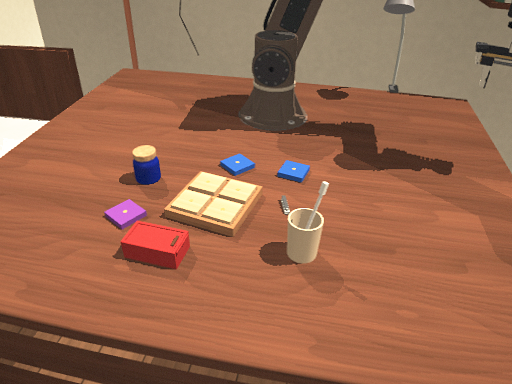

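The top view shows the tray at (311,210) with wood covers at (295,187), (332,194), (289,225) and (326,232). The look-alikes are blue at (236,295) and (308,293), and purple at (394,171). Those lie outside the tray and are the wrong colour, so the four wood covers are the ones meant. I'll confirm this in a crop and compute positions.

```bash
cat > h.py <<'E'
import numpy as np, cv2
from plant import ctrl
def cam(s):
    f=192/np.tan(np.radians(s["vertical_fov"]/2)); return np.array([[f,0,s["cx"]],[0,f,s["cy"]],[0,0,1]]),np.array([s["k1"],0,0,0.])
def p2w(s,uv,z):
    K,d=cam(s); n=cv2.undistortPoints(np.float64(uv).reshape(-1,1,2),K,d)[:,0]
    r=np.c_[n,np.ones(len(n))]@s["R"]; c=-s["R"].T@s["t"]
    return c+r*((z-c[2])/r[:,2])[:,None]
def w2p(s,X):
    K,d=cam(s); return cv2.projectPoints(np.float64(X),cv2.Rodrigues(s["R"])[0],s["t"],K,d)[0][:,0]
E
python3 - <<'E'
from h import *
s=ctrl.snapshot("top"); im=s["image"]
c=p2w(s,[(278,165),(356,176),(347,255),(265,243)],.024); print(c.round(4), c.mean(0))
print(p2w(s,[(295,187),(332,194),(289,225),(326,232)],.031).round(4))
print(p2w(s,[(206,150),(410,240),(236,225),(342,128)],[.095,.085,.014,.046][0]).round(3))
print(p2w(s,[(236,225)],.01).round(3),p2w(s,[(342,128)],.046).round(3),p2w(s,[(410,240)],.085).round(3))
cv2.imwrite("pics/crop.png",cv2.resize(im[155:265,255:365,::-1],None,fx=5.4,fy=5.4,interpolation=cv2.INTER_CUBIC))
E
```

```text
[[ 0.6481  0.0138  0.024 ]
 [ 0.6186 -0.1619  0.024 ]
 [ 0.442  -0.1327  0.024 ]
 [ 0.473   0.0479  0.024 ]] [ 0.54542811 -0.05822972  0.024     ]
[[ 0.5957 -0.0223  0.031 ]
 [ 0.5779 -0.1043  0.031 ]
 [ 0.5111 -0.0061  0.031 ]
 [ 0.4937 -0.0873  0.031 ]]
[[ 0.67   0.169  0.095]
 [ 0.47  -0.251  0.095]
 [ 0.51   0.108  0.095]
 [ 0.711 -0.121  0.095]]
[[0.515 0.112 0.01 ]] [[ 0.725 -0.131  0.046]] [[ 0.47  -0.254  0.085]]
```

View pics/crop.png

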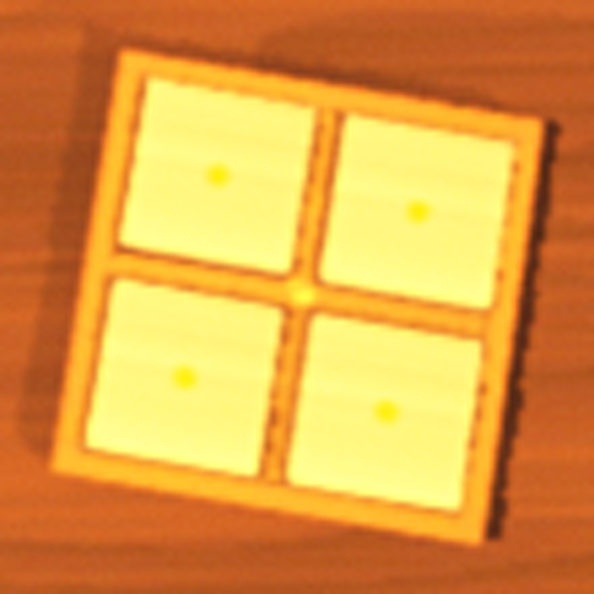

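The crop confirms four wood covers with their brass dots at crop (218,175), (418,211), (185,377) and (387,412).

```bash
cat >> h.py <<'E'
DOT=np.array([(294.9,187.0),(332.0,193.7),(288.8,224.4),(326.2,230.9)])
from scipy.spatial.transform import Rotation as Ro
def rel(X):
    o=ctrl.get_obs(); R=Ro.from_euler('xyz',o["orientation"],degrees=True).as_matrix()
    return (np.array(X)-o["tool_pos"])@R
E
python3 - <<'E'
from h import *
s=ctrl.snapshot("top")
P=p2w(s,DOT,.031); A,B,C,D=P; print(P.round(4))
vx=(A+B-C-D);vx[2]=0;vx/=np.linalg.norm(vx); vy=A+C-B-D
print(vx,np.degrees(np.arctan2(vx[1],vx[0])),np.degrees(np.arctan2(-vy[0],vy[1])))
for n,X,sg in zip("ABCD",P,(-1,-1,1,1)):
    T=X+sg*.025*vx; print(n,T.round(4),rel([T[0],T[1],.09]).round(4))
E
```

```text
[[ 0.5957 -0.0221  0.031 ]
 [ 0.5786 -0.1044  0.031 ]
 [ 0.5125 -0.0057  0.031 ]
 [ 0.4961 -0.0878  0.031 ]]
[ 0.9807754  -0.19513996  0.        ] -11.25290002211987 -11.515580318841536
A [ 0.5712 -0.0172  0.031 ] [0.5575 0.5489 0.1366]
B [ 0.5541 -0.0995  0.031 ] [0.5614 0.6328 0.1367]
C [ 0.537  -0.0105  0.031 ] [0.5227 0.551  0.1366]
D [ 0.5206 -0.0927  0.031 ] [0.5273 0.6346 0.1367]
```

Call:
jog_arm:
  plan:
    - [[0, 0.14, 0.137, 0, 0, 0, -3], [0, 0.14, 0.137, 0, 0, 0, -3], [0, 0.14, 0.137, 0, 0, 0, -3], [0, 0.14, 0.137, 0, 0, 0, -3], [0, 0.35, 0.343, 0, 0, 0, -3], [0, 0.35, 0.343, 0, 0, 0, -3], [0, 0.35, 0.343, 0, 0, 0, -3], [0, 0.35, 0.343, 0, 0, 0, -3], [0, 0.35, 0.343, 0, 0, 0, -3], [0, 0.557, 0.549, 0, 0, 0, -3], [0, 0.557, 0.549, 0, 0, 0, -3], [0, 0.557, 0.549, 0, 0, 0, -3], [0, 0.557, 0.549, 0, 0, 0, -3], [0, 0.557, 0.549, 0, 0, 0, -3], [0, 0.557, 0.549, 0.1, 0, 0, -3], [0, 0.557, 0.549, 0.13, 0, 0, -3], [0, 0.557, 0.549, 0.13, 0, 0, -3], [0, 0.557, 0.549, 0.13, 0, 0, -3]]

```text
clock: 2.45
tool_pos: [0.5721, -0.0164, 0.098]
orientation: [180.0, -0.1, -11.4]
force: [-0.0, -0.2, 0.5]
opening: 0.0002
gripper_force: 0.0
```

Call:
jog_arm:
  plan:
    - [[0, -0.001, 0, 0.04, 0, 0, 0], [0, -0.001, 0, 0.06, 0, 0, 0], [0, -0.001, 0, 0.063, 0, 0, 0], [0, -0.001, 0, 0.064, 0, 0, 0], [0, -0.001, 0, 0.065, 0, 0, 0], [0, -0.001, 0, 0.066, 0, 0, 0], [0, -0.001, 0, 0.066, 0, 0, 0], [0, -0.001, 0, 0.066, 0, 0, 0]]

```text
clock: 3.45
tool_pos: [0.5699, -0.0165, 0.0308]
orientation: [-180.0, -0.0, -11.4]
force: [-0.4, 0.9, 1.8]
opening: 0.0001
gripper_force: 0.6
```

Call:
jog_arm:
  plan:
    - [[0, 0, 0, 0.001, 0, 0, 0], [0, 0, 0, 0.001, 0, 0, 0], [0, 0, 0, 0.001, 0, 0, 0]]

```text
clock: 3.82
tool_pos: [0.5696, -0.0166, 0.0295]
orientation: [180.0, 0.0, -11.4]
force: [-2.0, 1.0, 3.4]
opening: 0.0005
gripper_force: 1.7
```

Call:
jog_arm:
  plan:
    - [[0, 0, 0, 0.0015, 0, 0, 0], [0, 0, 0, 0.0015, 0, 0, 0], [0, 0, 0, 0.0015, 0, 0, 0]]

```text
clock: 4.2
tool_pos: [0.5694, -0.0166, 0.0282]
orientation: [180.0, 0.0, -11.4]
force: [-4.7, 1.6, 6.4]
opening: 0.0005
gripper_force: 3.6
```

Run:
```python
from h import *
o=ctrl.get_obs(); print(o["force"],o["moment"],o["tool_pos"])
ims=[]
for n,(r,c) in (("scene",(160,150)),("top",(150,250))):
    im=ctrl.snapshot(n)["image"][r:r+120,c:c+130,::-1]; ims.append(cv2.resize(im,None,fx=3,fy=3,interpolation=cv2.INTER_CUBIC))
cv2.imwrite("pics/a.png",np.hstack(ims))
```

```text
[-4.67789759  1.56438703  6.40178803] [ 0.54699031  1.67051824 -0.03335942] [ 0.56939698 -0.01661554  0.02820893]
```

View pics/a.png

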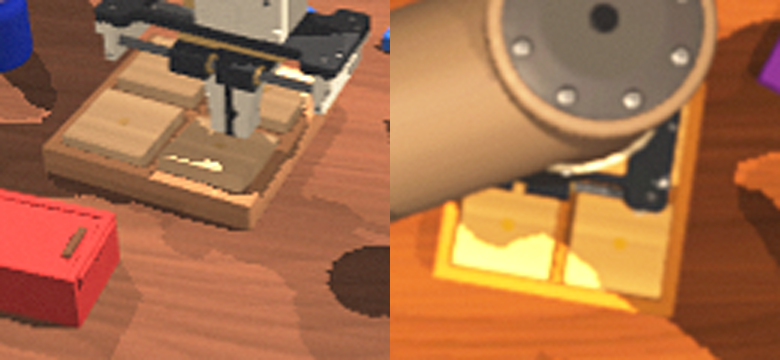

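The right-hand side view shows cover A under the fingers, its far edge apparently raised. The sideways force agrees with a tilt. I'll release and compare.

Run:
```python
from h import *
np.save("tip.npy",ctrl.snapshot("scene")["image"])
```

Call:
jog_arm:
  plan:
    - [[0, 0, 0, -0.006, 0, 0, 0], [0, 0, 0, -0.02, 0, 0, 0], [0, 0, 0, -0.02, 0, 0, 0], [0, 0, 0, -0.02, 0, 0, 0]]

```text
clock: 4.85
tool_pos: [0.5701, -0.0165, 0.0483]
orientation: [-180.0, -0.0, -11.4]
force: [-1.0, -0.4, 0.0]
opening: 0.0003
gripper_force: 0.0
```

Run:
```python
from h import *
a=np.load("tip.npy"); s=ctrl.snapshot("scene"); b=s["image"]
f=lambda i:cv2.resize(i[175:240,195:265,::-1],None,fx=5.5,fy=5.5,interpolation=cv2.INTER_CUBIC)
cv2.imwrite("pics/cmp.png",np.hstack([f(a),f(b)]))
```

```text
(no output)
```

View pics/cmp.png

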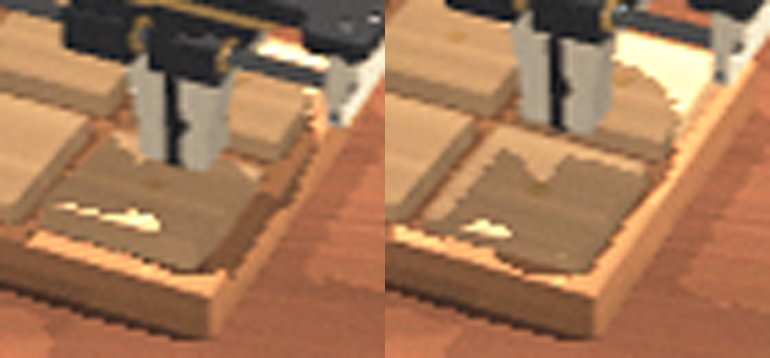

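Run:
```python
from h import *
a=np.load("tip.npy"); s=ctrl.snapshot("scene"); b=s["image"]; z=cv2.imread("pics/scene0.png")[:,:,::-1]
c=np.array([.5957,-.0221]);vx=np.array([.9805,-.196]);vy=np.array([.196,.9805])
for h in (.031,.026): print(h,w2p(s,[[*(c+.035*(i*vx+j*vy)),h] for i,j in((0,0),(1,1),(1,-1),(-1,1),(-1,-1))]).round(1).tolist())
def f(i):
    g=cv2.resize(i[190:238,200:250,::-1],None,fx=5.3,fy=7,interpolation=cv2.INTER_CUBIC).astype(float)
    return np.clip(g*(150/np.median(g)),0,255).astype(np.uint8)
p=np.hstack([f(z),f(a),f(b)])
for y in range(0,p.shape[0],35): p[y,::4]=(255,0,0)
cv2.imwrite("pics/cmp3.png",p)
```

```text
0.031 [[223.4, 208.5], [230.6, 221.4], [202.8, 213.4], [243.3, 203.8], [216.7, 196.6]]
0.026 [[223.4, 210.2], [230.7, 223.1], [202.9, 215.1], [243.3, 205.5], [216.8, 198.3]]
```

View pics/cmp3.png

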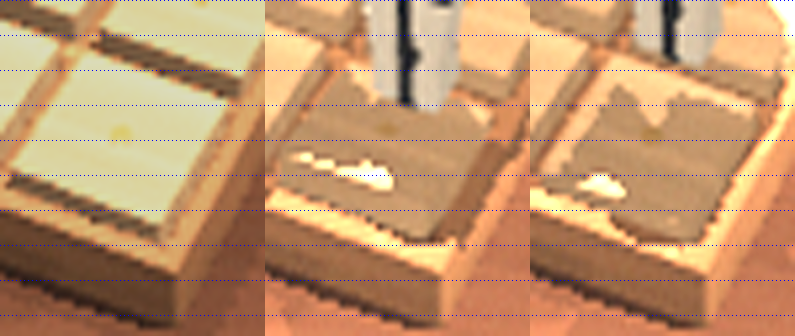

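The three crops show the brass dot of A at row 133 at the start, 128 while pressed and 133 after release. Its right back corner also dropped while pressed. So A is the loose cover: it rocked and fell back level. Next I press its middle.

Call:
jog_arm:
  plan:
    - [[0, 0.026, 0, 0, 0, 0, 0], [0, 0.026, 0, 0, 0, 0, 0], [0, 0.026, 0, 0.01, 0, 0, 0], [0, 0.026, 0, 0.016, 0, 0, 0], [0, 0.026, 0, 0.018, 0, 0, 0], [0, 0.026, 0, 0.02, 0, 0, 0], [0, 0.026, 0, 0.021, 0, 0, 0], [0, 0.026, 0, 0.021, 0, 0, 0]]

```text
clock: 5.95
tool_pos: [0.5943, -0.0218, 0.0271]
orientation: [180.0, 0.1, -11.4]
force: [-3.1, -0.8, 4.9]
opening: 0.0002
gripper_force: 2.6
```

Call:
jog_arm:
  plan:
    - [[0, 0.001, 0, 0.002, 0, 0, 0], [0, 0.001, 0, 0.002, 0, 0, 0], [0, 0.001, 0, 0.002, 0, 0, 0]]

```text
clock: 6.32
tool_pos: [0.5948, -0.0219, 0.0261]
orientation: [180.0, 0.1, -11.4]
force: [-7.6, 1.2, 13.8]
opening: 0.0005
gripper_force: 7.5
```

Run:
```python
from h import *
s=ctrl.snapshot("scene"); b=s["image"]
cv2.imwrite("pics/p1.png",cv2.resize(b[165:240,165:270,::-1],None,fx=7,fy=7,interpolation=cv2.INTER_CUBIC))
```

```text
(no output)
```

View pics/p1.png

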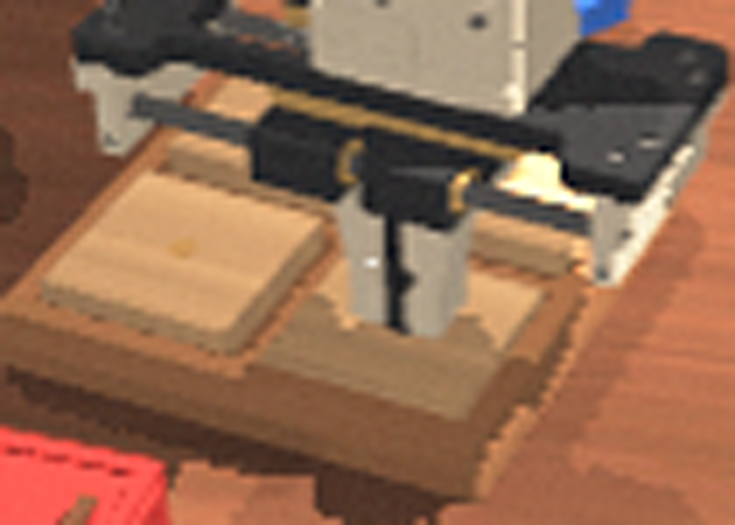

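The picture shows the fingers on the middle of A at crop (395,320). A lies level, nearly flush with the rim and clearly lower than B. I'll press a little harder to make sure it is home.

Call:
jog_arm:
  plan:
    - [[0, 0.001, 0, 0.001, 0, 0, 0], [0, 0.001, 0, 0.001, 0, 0, 0], [0, 0.001, 0, 0.001, 0, 0, 0], [0, 0.001, 0, 0.001, 0, 0, 0]]

```text
clock: 6.88
tool_pos: [0.5949, -0.022, 0.026]
orientation: [179.9, 0.2, -11.4]
force: [-14.4, 5.3, 26.0]
opening: 0.0008
gripper_force: 13.3
```

Call:
jog_arm:
  plan:
    - [[0, 0, 0, -0.0012, 0, 0, 0], [0, 0, 0, -0.0012, 0, 0, 0], [0, 0, 0, -0.0012, 0, 0, 0], [0, 0, 0, -0.0012, 0, 0, 0]]

```text
clock: 7.38
tool_pos: [0.5961, -0.0221, 0.0261]
orientation: [180.0, 0.1, -11.4]
force: [-7.5, 2.5, 11.3]
opening: 0.0005
gripper_force: 6.2
```

```bash
python3 -c "
from plant import ctrl
print(ctrl.close_job())"
```

```text
the job is handed in; nothing more can be done
None
```

I found the loose cover on the first one I tried (far left from the robot), so I did not press the other three; it rocked under a light edge press, and I pressed its middle until its top stopped about 26 mm above the table. I handed the job in with the fingertips still pressing that cover at about 11 N and touching no other; that it is home and level comes from the images and forces (the final push briefly reached 26 N, above the 12 to 20 N advised), and the hand-in call returned no verdict.

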